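Hold the sweep-hopper gate half open on the stone-dust extraction box

ROBOT

A 7-joint arm with a two-finger parallel gripper is mounted at the origin on the work surface. World frame = base frame: x ahead of the robot, y to its left, z up, the work surface at z = 0. Lengths are in m, angles in rad, forces in N, time in s.
With the tool pointing down it reaches from about 0.4 to 0.85 m from the base axis. Payload 10.4 kg.
Tool frame: the origin (TCP) lies on the centre line of the jaws, within the pads' length; the fingertips stand 25 mm ahead of it and the grasp point (between the pads) lies 6 mm ahead of it; z points along the fingers, y is the line along which they close (so a half turn about z gives the same grasp; the last joint's range is limited). The gripper opens to 85 mm and grips with 20 to 120 N. Pads are 22 mm wide; open, the fingers measure 114 mm over their backs; the gripper's body (76 mm by 85 mm) begins 54 mm behind the grasp point. The pads swing forward as they close: fully open they stand 13 mm farther back than shut.
Start: joints at [-1.14, 0.332, -0.065, 1.46, 0.022, 1.35, -0.088], TCP at [0.274, 0.562, 0.256] pointing down, gripper open.
Joint ranges: [-2.6, 2.6], [-0.5, 2.12], [-1.47, 1.34], [0.16, 2.42], [-1.27, 4.41], [0.06, 2.06], [-2.6, 2.6]. Speed limits (rad/s): [2.22, 2.22, 2.79, 2.79, 3.14, 3.14, 3.14].

INTERFACE

Orientations are given as a rotation vector (axis times angle).
In Python, from workcell import env gives the robot as it stands.
- The arm moves only by the tool apply_moves, never from a script. Its argument "rows" is a list of rows, each a list of 3 entries, a list of its own where there are three numbers: the turn, a rotation vector about the tool's x, y, z in degrees, then the shift along the tool's x, y, z in cm, then the finger opening in cm, from 0 to 8.54. A call has 1 to 20 rows; each row shifts and turns the commanded pose from where the row before left it, along the tool's axes as they then stand; what a row does not reach is not made up. A row lasts 1/12 s, in which the tool goes at most 41.7 mm and 7.16 degrees, less where a joint would pass 70% of its speed; a pose out of reach is approached as far as the arm can. A call is refused whole if a number of a shift passes 4.17 or a number of a turn 7.16, either way. A call with a gripper value outside its range is refused whole. The fingers move at their own pace and stop on an object; "grip_force" is the grip in N (left out, the last holds). Time passes only in rows, so rows that do not move let the fingers close. It gives the time, the measured TCP pose, the force, the opening and the grip force at its end, in the units of the state.
- env.get_obs(): the state, without advancing time (a new reading comes with each control period).
- env.get_image(name): name is "scene" or "top"; returns a dict with "pixels" (400x640x3 uint8, red, green, blue), "fx", "fy", "cx", "cy" (pixels), "R" (3x3) and "t" (3): a world point X has camera coordinates R X + t. Camera axes: x right, y down, z forward; pixel columns grow to the right and rows downward; lengths in m; the calibration is good to about 2 mm. A picture is of the moment at which its call begins. There is no depth.
- env.finish_job(): hands the job in; it is judged then, once.
The state is a dict: "clock": time; "q": joint angles; "qd": joint speeds; "joint_efforts": joint torques, N m; "tool_pos": TCP position; "orientation": TCP orientation; "contact_force": force on the tool from outside, world axes, zero at the start; "ft_torque": the same for the moment, N m; "width": opening from 0.0 (shut) to 1.0 (fully open); "gripper_force": force on a finger pad.
Only numpy, scipy, OpenCV 4.12 (cv2) and the standard library are available. Lean on these libraries where they do the work, as an engineer would, in place of code of your own. Each camera call takes 0.05 s, during which the arm holds its last target. There are 200 camera calls.

TASK

I am about to sweep the stone chips into the hopper of the green extraction box. First swing the hasp on the box's lid forward until it lies flat with the staple through its slot, only then pull the spring-closed slide gate out by its yellow handle until its black pointer stands on the red half-open line of the scale. Keep hold of the handle there, for the gate shuts if let go: you finish while still holding it on the line, with the other things on the bench and on the lid left undisturbed.

Things in the scene. Friction and masses are not known exactly. Their poses are not given: they have to be found in the camera images.
- chip_box: Extraction box fixed to the bench: green steel, 340 (its x) x 400 (y) x 130 mm high, galvanised deck on top. Origin under its centre; front is its -x side, facing the robot within 0.3 rad. On the deck: right (-y) a low steel hopper over a slide gate, left (+y) a grey shut lid, 6 mm thick, with a hasp at its front edge. Outlet duct at the back.
- hopper (a point): Middle of the low steel hopper's 100 mm square throat, at deck height (130 mm above the bench); fixed to the box. The hopper is a trough with upright front and back walls 54 mm before and 66 mm behind this point, 168 mm wide, and flared sides; its rim is 193 mm above the bench.
- gate (a joint): Slide gate: a flat blade that comes out level towards the box's front (-x) from under the hopper, m: 0 = shut, 0.050 = half open (pointer on the red line), 0.105 = end of travel. Springs shut it whenever it is let go: about 5 N at the start, 12 N at half open, 20 N at the end, plus 1 N friction. No detent.
- gate_handle (a point): Middle of the grip bar of the gate's yellow bow handle, moves with the gate, axes as the box's. Round bar 11 mm thick, straight for 72 mm along the box's y, about 188 mm above the bench, on two posts 90 mm apart at the blade's front end. 40 mm free under it; a crossbar 31 mm behind it is 34 mm lower; the hopper's front wall is 92 mm behind it when shut. Free above.
- pointer (a point): Black pointer on the left (+y) end of the gate's crossbar, gliding over the aluminium scale; moves with the gate. Point on the pointer's centre line, axes as the box's.
- half_mark (a point): Red half-open line, 4 mm thick, across the aluminium scale on the deck left of the gate (the other ticks are thin and black). Point at the line's middle, axes as the box's; the pointer is on it when both have the same x along the box.
- hasp (a joint): Hasp at the lid's front edge, rad: 0 = closed, flat towards the box's front (-x) with the brass staple through its slot; 1.57 = upright; it starts thrown back over the lid at 1.75 to 2.3 and stops at 2.5. Stiff hinge (0.035 N m): it stays where it is left and must be swung all the way.
- hasp_hinge (a point): Middle of the hasp's hinge pin, which runs along the box's y, 138 mm above the bench; fixed to the box, axes as the box's.
- hasp_tip (a point): Middle of the hasp's free end, 93 mm from the hinge pin; moves with the hasp. The hasp is a steel strap 34 mm wide, 4 mm thick, with a slot 26 x 14 mm at 41 to 67 mm from the pin; the last 26 mm are solid, with a 7 mm rolled end.
- staple (a point): Brass staple on the deck that the hasp's slot drops over: a loop of 4.4 mm rod, 22 mm long along the box's x, its top 22 mm above the deck, 14 mm above the pin; point at its middle, 140 mm above the bench.
- tooth_chisel: Bystander: steel tooth chisel with red end, 136 mm long, lying on the box's lid behind the hasp; origin at its underside's middle
- wax_tin: Bystander: yellow tin, 44 mm across and 35 high, on the lid's back corner; origin under its centre
- bench_brush: Bystander: bench brush with light wooden back and handle, black bristles, 280 x 50 x 65 mm, on the bench to the robot's right; origin on the bench under its middle
- dummy_mallet: Bystander: stone carver's round iron mallet standing on its head, 90 mm across, 230 high; origin under its centre
- rasp: Bystander: rasp with wooden handle, 290 mm long, on the bench between robot and box, left; origin on the bench under its middle
- stone_head: Bystander: small carved marble head, 150 x 120 x 140 mm; origin under its centre
- mug: Bystander: blue mug, 80 mm across, 90 high; origin under its centre

How it is judged:
On the way, in this order (a step that is already met when the one before it is completed fails the run):
1. the hasp lies closed over the staple (within 0.08 rad of flat) (value of joint hasp below 0.08 rad), for 0.2 s.
2. the gate is held by the fingers with its pointer on the red line (x of pointer in the frame of half_mark between -0.005 and 0.005 m and contact force between gate and the fingers above 5 N and value of joint hasp below 0.08 rad), for 0.5 s.
At the end, for the whole second after the job is handed in: The gate's pointer is within 5 mm of the red half-open line and still (under 10 mm/s), the fingers bear on the yellow handle with more than 5 N, no loose thing presses on the handle, and the hasp is still closed over the staple (within 0.08 rad) (all of step 2 and velocity of joint gate between -0.01 and 0.01 m/s and contact force between gate and tooth_chisel below 0.5 N and contact force between gate and wax_tin below 0.5 N and contact force between gate and bench_brush below 0.5 N and contact force between gate and dummy_mallet below 0.5 N and contact force between gate and rasp below 0.5 N and contact force between gate and stone_head below 0.5 N and contact force between gate and mug below 0.5 N); the arm keeps its last pose, push and grip.
It fails at once if the gate is opened more than 10 mm while the hasp is not closed (value of joint gate above 0.01 m and value of joint hasp above 0.15 rad).
It fails at once if a bystander is moved more than 20 mm (distance of any of tooth_chisel, wax_tin, bench_brush, dummy_mallet, rasp, stone_head, mug from where it was at the start of the episode above 0.02 m).
It also fails if it takes over 45 s, if anything falls off the work surface, if the arm or the gripper's body presses on something with over 40 N, if the wrist force passes 120 N, or if a joint passes its speed limit or range.

## Working session

There is one attempt and no reset: what is moved stays moved. The work goes in short steps, Python scripts to look and compute and a tool call to move; the robot and the scene stay as the last step left them, time stands still between calls to the robot, and variables do not carry over. Pictures are saved under pics/ and viewed, at most 10 in all, crops included, and the job is handed in when it is done.

Besides the shell and the picture viewer there is one more tool, called after ">>>" as name(argument=value, ...) on one line, values as JSON. apply_moves: Moves the arm, as the interface text tells. Its arguments: {"type":"object","properties":{"rows":{"type":"array"},"grip_force":{"type":"number"}},"required":["rows"]}

```bash
mkdir -p pics
python3 - <<'E'
from workcell import env
import cv2,numpy as np
o=env.get_obs()
print({k:np.round(v,3) for k,v in o.items()})
for n in("scene","top"):
    i=env.get_image(n); np.savez(f'{n}0.npz',**i)
    cv2.imwrite(f'pics/{n}0.png',i["pixels"][:,:,::-1])
    print(n,i["fx"],i["cx"],i["cy"],np.round(i["R"],3).tolist(),np.round(i["t"],3), -i["R"].T@i["t"])
E
```

```text
{'clock': np.float64(0.0), 'q': array([-1.14 ,  0.333, -0.065,  1.461,  0.022,  1.35 , -0.088]), 'qd': array([ 0.001, -0.   ,  0.001, -0.001,  0.001,  0.001, -0.001]), 'joint_efforts': array([-0.0000e+00, -6.2543e+01,  4.9000e-02, -3.9162e+01,  1.6000e-02,
        1.0000e-02,  0.0000e+00]), 'tool_pos': array([0.274, 0.561, 0.256]), 'orientation': array([-7.070e-01, -3.061e+00,  2.000e-03]), 'contact_force': array([-0.38 , -0.291,  0.159]), 'ft_torque': array([-0.003,  0.035, -0.038]), 'gripper_force': np.float64(0.0), 'width': np.float64(0.997)}
scene 408.3626519762268 321.9590282542528 200.1536664500291 [[-0.014, 1.0, -0.002], [0.729, 0.009, -0.685], [-0.685, -0.012, -0.729]] [ 0.007 -0.337  1.784] [1.46704356 0.01706422 1.06906788]
top 457.98588294562705 329.12608860603984 202.69345399002532 [[-0.008, -1.0, -0.001], [-0.982, 0.008, -0.187], [0.187, -0.001, -0.982]] [0.018 0.559 1.393] [0.28891747 0.01439563 1.47263848]
```

View pics/scene0.png

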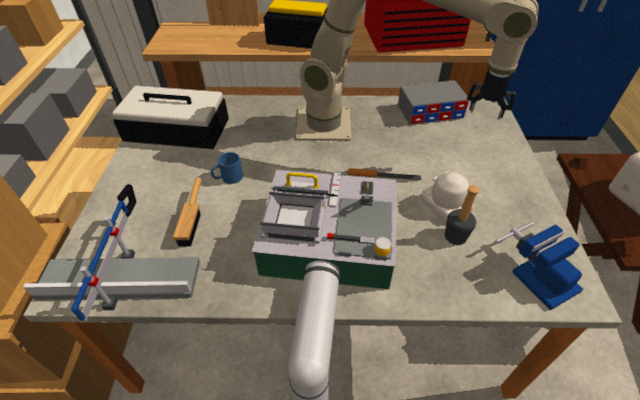

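View pics/top0.png

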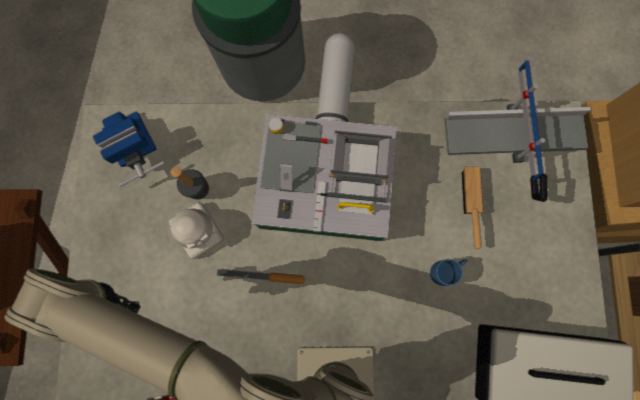

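The scene view shows the box at about (330,225), with the yellow handle at (302,181) and the upright-ish hasp at (367,190). In the top view the handle is at (357,208), the red mark near (318,212), the staple at (286,208) and the hasp at (286,178). I'll zoom in on both.

```bash
cat > h.py <<'E'
import numpy as np,cv2
def cam(n): return dict(np.load(n+'.npz'))
def ray(c,u,v,z):
    C=-c["R"].T@c["t"]; d=c["R"].T@np.array([(u-c["cx"])/c["fx"],(v-c["cy"])/c["fy"],1])
    return C+d*(z-C[2])/d[2]
def proj(c,X):
    p=c["R"]@np.asarray(X)+c["t"]; return np.array([c["fx"]*p[0]/p[2]+c["cx"],c["fy"]*p[1]/p[2]+c["cy"]])
def tri(cs,ps):
    A=[];b=[]
    for c,(u,v) in zip(cs,ps):
        C=-c["R"].T@c["t"]; d=c["R"].T@np.array([(u-c["cx"])/c["fx"],(v-c["cy"])/c["fy"],1]); d/=np.linalg.norm(d)
        P=np.eye(3)-np.outer(d,d);A.append(P);b.append(P@C)
    return np.linalg.solve(sum(A),sum(b))
E
python3 - <<'E'
from h import *
a=cam('top0')["pixels"][110:250,245:405,::-1]
cv2.imwrite('pics/topc.png',cv2.resize(a,None,fx=5,fy=4.28*0+4.2,interpolation=cv2.INTER_CUBIC))
a=cam('scene0')["pixels"][165:285,250:410,::-1]
cv2.imwrite('pics/scec.png',cv2.resize(a,None,fx=5,fy=5,interpolation=cv2.INTER_CUBIC))
E
```

```text
(no output)
```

View pics/topc.png

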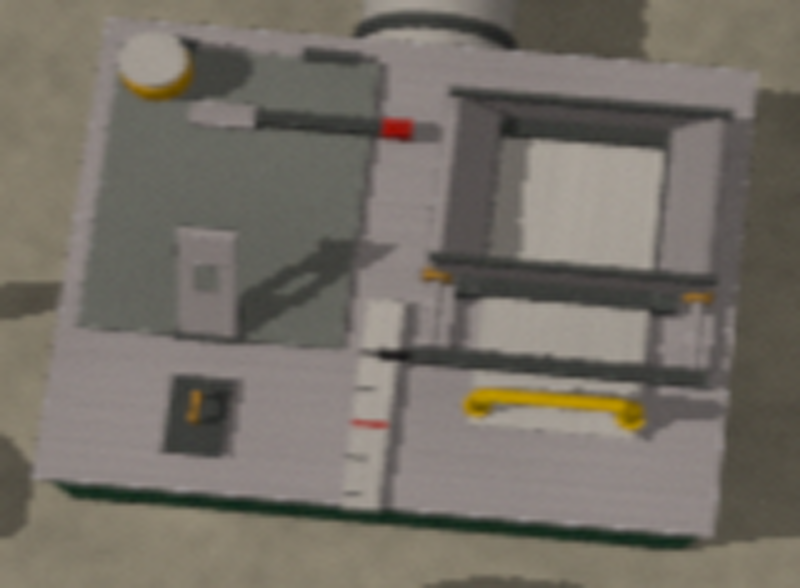

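View pics/scec.png

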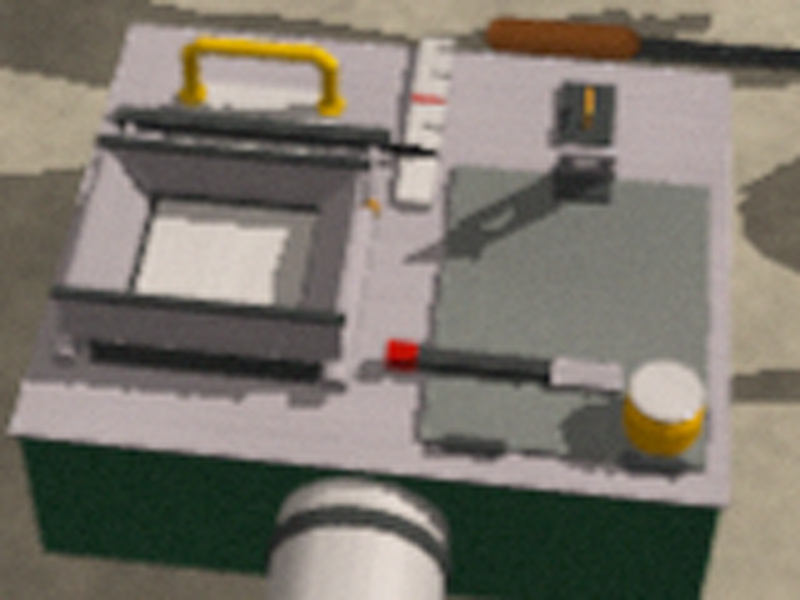

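The top crop shows the deck corners at (108,20), (755,75), (38,478) and (712,537). The red line is at (370,424), the pointer tip at about (385,353), and the handle runs (478,402)–(632,412). The staple is at (195,406), the hasp hinge near (207,337) and its tip near (207,230). In the scene crop the hasp is seen almost end-on at (585,178), so its angle is about 2.3 rad.

Run:
```python
from h import *
t=cam('top0');s=cam('scene0')
T=lambda x,y:(245+(x+.5)/5-.5,110+(y+.5)/4.2-.5)
S=lambda x,y:(250+(x+.5)/5-.5,165+(y+.5)/5-.5)
# deck corners top view
P=[ray(t,*T(*p),.13) for p in[(108,20),(755,75),(712,537),(38,478)]]
print('top',np.round(P,4).tolist())
Q=[ray(s,*S(*p),.13) for p in[(725,503),(12,434),(130,26),(732,72)]]
print('scene',np.round(Q,4).tolist())
for K in(P,Q):
    K=np.array(K); a=K[1]-K[0];b=K[0]-K[3];c=K[2]-K[3]; print(np.linalg.norm(a),np.linalg.norm(b),np.linalg.norm(K[1]-K[2]),np.linalg.norm(c),'yaw',np.arctan2(a[0],-a[1]),np.arctan2(c[0],-c[1]),np.arctan2(b[1],b[0]))
C=np.mean(np.r_[P,Q],0);print('C',C, np.mean(P,0),np.mean(Q,0))
# colours: red line, yellow handle
for c,n,(x0,x1,y0,y1) in((t,'top',(300,335,190,235)),(s,'scene',(325,345,170,200))):
    im=c["pixels"].astype(int);r,g,b=im[...,0],im[...,1],im[...,2]
    m=(r>120)&(g<.65*r)&(b<.65*r); mm=np.zeros_like(m);mm[y0:y1,x0:x1]=m[y0:y1,x0:x1]
    v,u=np.nonzero(mm);w=(r-g)[v,u]; print(n,'red',len(u),ray(c,np.average(u,weights=w),np.average(v,weights=w),.131))
def yel(c,x0,x1,y0,y1):
    im=c["pixels"].astype(int);m=(im[...,0]>130)&(im[...,2]<.45*im[...,0])&(im[...,1]>.6*im[...,0])
    mm=np.zeros_like(m);mm[y0:y1,x0:x1]=m[y0:y1,x0:x1]; return np.nonzero(mm)
v,u=yel(t,330,385,195,220)
print('handle top',u.min(),u.max(),v.min(),v.max())
# bar endpoints
print('L',tri([t,s],[T(480,402),S(325,56)]),'R',tri([t,s],[T(630,408),S(200,44)]))
print('mid top z.188',ray(t,*T(556,402),.188),'scene',ray(s,*S(262,47),.188))
print('hinge',ray(t,*T(207,338),.138),'staple',ray(t,*T(195,406),.15),ray(s,*S(589,105),.145))
print('hasp tip tri',tri([t,s],[T(207,229),S(585,163)]))
print('pointer',ray(t,*T(390,353),.14),ray(s,*S(420,150),.14))
```

```text
top [[0.8248, 0.2061, 0.13], [0.7789, -0.1933, 0.13], [0.4392, -0.1561, 0.13], [0.484, 0.2414, 0.13]]
scene [[0.8269, 0.2049, 0.13], [0.7854, -0.1927, 0.13], [0.4449, -0.1574, 0.13], [0.4851, 0.2461, 0.13]]
0.40201720368205807 0.3425695822662368 0.3417651512989451 0.4000571473036357 yaw -0.11426889976037118 -0.11229801911409651 -0.1032585298983967
0.39970874393367267 0.3442244767503813 0.34237490451244934 0.40549844994973544 yaw -0.10388016955262051 -0.09943113879229504 -0.12014913096106832
C [0.63364457 0.02488419 0.13      ] [0.63172657 0.02452196 0.13      ] [0.63556257 0.02524642 0.13      ]
top red 8 [0.52141615 0.04426126 0.131     ]
scene red 8 [0.51383093 0.04272681 0.131     ]
handle top 338 373 203 211
L [ 0.52700963 -0.02071488  0.18109423] R [ 0.5212764  -0.10310667  0.18537295]
mid top z.188 [ 0.52537109 -0.06267258  0.188     ] scene [ 0.52652613 -0.0615544   0.188     ]
hinge [0.58242291 0.14162015 0.138     ] staple [0.53119454 0.14704275 0.15      ] [0.5325247  0.14731904 0.145     ]
hasp tip tri [0.64314667 0.13455089 0.20689599]
pointer [0.57025415 0.03249609 0.14      ] [0.56920519 0.03867535 0.14      ]
```

The measurements agree with the given sizes:

| Quantity | Measured |
|---|---|
| Box yaw | −0.11 |
| Hasp angle | about 2.29 rad |
| Hinge to tip | 92 mm |
| Hinge to staple | about 53 mm |

I'll raise the arm, turn tool y onto box x and shut the fingers.

>>> apply_moves(rows=[[[0,0,7],[0,0,-4],0],[[0,0,7],[0,0,-4],0],[[0,0,7],[0,0,-4],0],[[0,0,7],[0,0,-3],0],[[0,0,7],[0,0,0],0],[[0,0,7],[0,0,0],0],[[0,0,7],[0,0,0],0],[[0,0,7],[0,0,0],0],[[0,0,7],[0,0,0],0],[[0,0,7.1],[0,0,0],0]])

```text
clock: 0.93
tool_pos: [0.2739, 0.5617, 0.4058]
orientation: [2.342, 2.093, -0.001]
contact_force: [0.2, -0.3, 0.8]
width: 0.002
gripper_force: 0.0
```

```bash
cat > st.py <<'E'
from workcell import env
from h import *
from scipy.spatial.transform import Rotation as R
o=env.get_obs(); M=R.from_rotvec(o["orientation"]).as_matrix();p=o["tool_pos"]
YAW=-0.11;H=np.array([.584,.1415,.138]);bx=np.array([np.cos(YAW),np.sin(YAW),0]);by=np.array([-np.sin(YAW),np.cos(YAW),0])
tip=p+.025*M[:,2]
print('t',o["clock"],'p',np.round(p,4),'q',np.round(o["q"],2),'F',np.round(o["contact_force"],1),'w',round(float(o["width"]),3),'gf',o["gripper_force"])
print('tip rel hinge (bx,by,z)',np.round([(tip-H)@bx,(tip-H)@by,tip[2]-H[2]],4))
print('yaw tool y - box x deg',np.degrees(np.arctan2(M[1,1],M[0,1])-YAW),'tool z',np.round(M[:,2],3))
def goto(w): print('shift cm',w,np.round(M.T@(np.asarray(w)-p)*100,2))
E
python3 -c "
from st import *
goto(H+.105*bx+[0,0,.27])"
```

```text
t 0.9333 p [0.2739 0.5617 0.4058] q [-1.26  0.3   0.1   1.19 -0.03  1.65 -1.28] F [ 0.2 -0.3  0.8] w 0.002 gf 0.0
tip rel hinge (bx,by,z) [-0.3544  0.3836  0.2428]
yaw tool y - box x deg -0.13906890511179792 tool z [-0.    -0.001 -1.   ]
shift cm [0.68836539 0.12997328 0.408     ] [-38.25  46.03  -0.2 ]
```

>>> apply_moves(rows=[[[0,0,0],[-2.4,2.9,0],0],[[0,0,0],[-2.4,2.9,0],0],[[0,0,0],[-2.4,2.9,0],0],[[0,0,0],[-2.4,2.9,0],0],[[0,0,0],[-2.4,2.9,0],0],[[0,0,0],[-2.4,2.9,0],0],[[0,0,0],[-2.4,2.9,0],0],[[0,0,0],[-2.4,2.9,0],0],[[0,0,0],[-2.4,2.9,0],0],[[0,0,0],[-2.4,2.9,0],0],[[0,0,0],[-2.4,2.9,0],0],[[0,0,0],[-2.4,2.9,0],0],[[0,0,0],[-2.4,2.9,0],0],[[0,0,0],[-2.4,2.9,0],0],[[0,0,0],[-2.4,2.7,0],0],[[0,0,0],[-2.3,2.7,0],0],[[0,0,0],[0,0,0],0],[[0,0,0],[0,0,0],0]])

```text
clock: 2.43
tool_pos: [0.6916, 0.1295, 0.4047]
orientation: [-2.341, -2.095, 0.004]
contact_force: [-0.5, 0.4, 0.2]
width: -0.004
gripper_force: 0.0
```

```bash
python3 -c "
from st import *
goto(H+.105*bx+[0,0,.042+.025])"
```

```text
t 2.4333 p [0.6916 0.1295 0.4047] q [-0.47  0.52  0.41  0.93 -0.2   1.72 -0.26] F [-0.5  0.4  0.2] w -0.004 gf 0.0
tip rel hinge (bx,by,z) [ 1.083e-01 -2.000e-04  2.417e-01]
yaw tool y - box x deg -0.029536539760170365 tool z [-0.002 -0.002 -1.   ]
shift cm [0.68836539 0.12997328 0.205     ] [ 0.05 -0.3  19.97]
```

>>> apply_moves(rows=[[[0,0,0],[0,0,3.5],0],[[0,0,0],[0,0,3.5],0],[[0,0,0],[0,0,3.5],0],[[0,0,0],[0,0,3.5],0],[[0,0,0],[0,0,3],0],[[0,0,0],[0,0,2],0],[[0,0,0],[0,0,1],0],[[0,0,0],[0,0,0],0],[[0,0,0],[0,-0.7,0],0],[[0,0,0],[0,-0.7,0],0],[[0,0,0],[0,-0.7,0],0],[[0,0,0],[0,-0.7,0],0],[[0,0,0],[0,-0.7,0],0],[[0,0,0],[0,-0.7,0],0],[[0,0,0],[0,-0.7,-0.4],0],[[0,0,0],[0,-0.7,-0.5],0],[[0,0,0],[0,-0.7,-0.5],0],[[0,0,0],[0,-0.7,-0.5],0],[[0,0,0],[0,-0.7,-0.5],0],[[0,0,0],[0,-0.7,-0.4],0]])

```text
clock: 4.1
tool_pos: [0.6064, 0.1411, 0.2349]
orientation: [-2.336, -2.1, -0.0]
contact_force: [0.4, -1.0, -0.6]
width: 0.0
gripper_force: 0.2
```

Run:
```python
from st import *
s=[]
for n,(a,b,c,d) in(("top",(110,250,245,405)),("scene",(145,285,250,410))):
    i=env.get_image(n); np.savez(f'{n}1.npz',**i)
    s.append(cv2.resize(i["pixels"][a:b,c:d,::-1],None,fx=2.5*0+2.5,fy=2.5,interpolation=cv2.INTER_CUBIC))
cv2.imwrite('pics/p1.png',np.hstack(s))
```

```text
t 4.1 p [0.6064 0.1411 0.2349] q [-0.6   0.35  0.38  1.52 -0.13  1.3  -0.31] F [ 0.4 -1.  -0.6] w 0.0 gf 0.23001990281045437
tip rel hinge (bx,by,z) [0.0224 0.002  0.0719]
yaw tool y - box x deg 0.2062082875720819 tool z [ 0.  0. -1.]
```

View pics/p1.png

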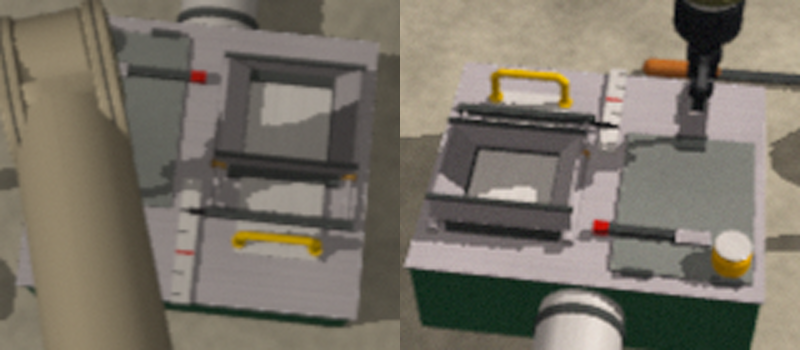

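Top is blocked by the arm. In the scene half, the hasp stands upright at (692,125) with the fingers behind it on the lid side. Next I swing it forward and down.

>>> apply_moves(rows=[[[0,0,0],[0,-0.7,0],0],[[0,0,0],[0,-0.7,0],0],[[0,0,0],[0,-0.7,0],0],[[0,0,0],[0,-0.7,0],0],[[0,0,0],[0,-0.75,0.2],0],[[0,0,0],[0,-0.75,0.2],0],[[0,0,0],[0,-0.7,0.2],0],[[0,0,0],[0,-0.6,0.5],0],[[0,0,0],[0,-0.6,0.5],0],[[0,0,0],[0,-0.6,0.6],0],[[0,0,0],[0,-0.5,0.6],0],[[0,0,0],[0,-0.5,0.6],0],[[0,0,0],[0,-0.5,0.6],0],[[0,0,0],[0,0,0],0],[[0,0,0],[0,0,-0.7],0],[[0,0,0],[0,0,-0.7],0],[[0,0,0],[0,-0.8,0],0],[[0,0,0],[0,-0.8,0],0],[[0,0,0],[0,-0.8,0],0],[[0,0,0],[0,0,0],0]])

```text
clock: 5.87
tool_pos: [0.4991, 0.1528, 0.2083]
orientation: [-2.335, -2.101, 0.0]
contact_force: [0.0, 0.5, -0.4]
width: 0.005
gripper_force: 0.0
```

Run:
```python
from st import *
i=env.get_image("scene")
cv2.imwrite('pics/p2.png',cv2.resize(i["pixels"][125:225,310:430,::-1],None,fx=5,fy=5,interpolation=cv2.INTER_CUBIC))
```

```text
t 5.8667 p [0.4991 0.1528 0.2083] q [-0.7   0.14  0.34  1.81 -0.05  1.2  -0.45] F [ 0.   0.5 -0.4] w 0.005 gf 0.0
tip rel hinge (bx,by,z) [-0.0856  0.0019  0.0453]
yaw tool y - box x deg 0.25898404560834337 tool z [-0.001  0.001 -1.   ]
```

View pics/p2.png

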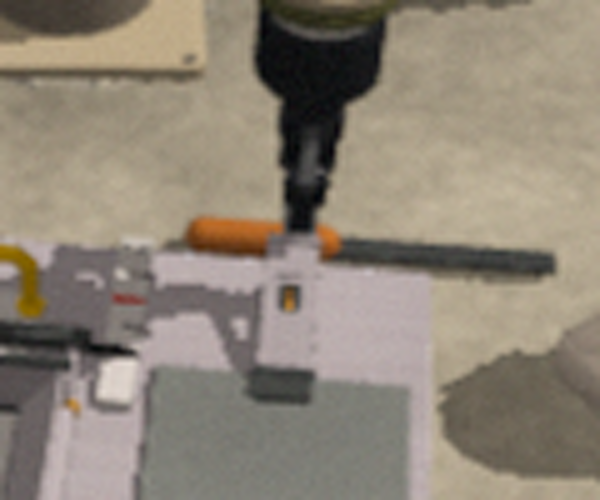

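The hasp is nearly down, the brass staple shows in its slot at (288,297), and the fingers are over the solid end at (300,232). I'll press straight down.

>>> apply_moves(rows=[[[0,0,0],[0,0,0.7],0],[[0,0,0],[0,0,0.7],0],[[0,0,0],[0,0,0.7],0],[[0,0,0],[0,0,0.7],0],[[0,0,0],[0,0,0.5],0],[[0,0,0],[0,0,0.3],0],[[0,0,0],[0,0,0.1],0],[[0,0,0],[0,0,0],0]])

```text
clock: 6.58
tool_pos: [0.5007, 0.1523, 0.171]
orientation: [-2.337, -2.1, 0.001]
contact_force: [-0.0, -0.1, 0.0]
width: 0.002
gripper_force: 0.0
```

```bash
python3 -c "
from st import *"
```

```text
t 6.5833 p [0.5007 0.1523 0.171 ] q [-0.69  0.18  0.34  1.85 -0.06  1.12 -0.43] F [-0.  -0.1  0. ] w 0.002 gf 0.0
tip rel hinge (bx,by,z) [-0.084   0.0016  0.008 ]
yaw tool y - box x deg 0.1951195994698288 tool z [-0. -0. -1.]
```

>>> apply_moves(rows=[[[0,0,0],[0,0,0.15],0],[[0,0,0],[0,0,0.15],0],[[0,0,0],[0,0,0.15],0],[[0,0,0],[0,0,0.1],0],[[0,0,0],[0,0,0],0],[[0,0,0],[0,0,0],0]])

```text
clock: 7.08
tool_pos: [0.501, 0.1524, 0.1659]
orientation: [2.336, 2.1, 0.001]
contact_force: [1.8, -0.1, -0.5]
width: 0.002
gripper_force: 0.7
```

```bash
python3 -c "
from st import *"
```

```text
t 7.0833 p [0.501  0.1524 0.1659] q [-0.69  0.18  0.34  1.86 -0.07  1.11 -0.43] F [ 1.8 -0.1 -0.5] w 0.002 gf 0.6912168860435486
tip rel hinge (bx,by,z) [-0.0837  0.0017  0.0029]
yaw tool y - box x deg 0.1995964701675873 tool z [ 0.001  0.    -1.   ]
```

>>> apply_moves(rows=[[[0,0,0],[0,0,0.15],0],[[0,0,0],[0,0,0.15],0],[[0,0,0],[0,0,0],0],[[0,0,0],[0,0,0],0],[[0,0,0],[0,0,0],0]])

```text
clock: 7.5
tool_pos: [0.5012, 0.1525, 0.1647]
orientation: [-2.337, -2.1, -0.003]
contact_force: [-5.6, -2.9, 18.6]
width: -0.0
gripper_force: 9.7
```

Run:
```python
from st import *
i=env.get_image("scene")
cv2.imwrite('pics/p3.png',cv2.resize(i["pixels"][145:225,310:430,::-1],None,fx=6,fy=6,interpolation=cv2.INTER_CUBIC))
```

```text
t 7.5 p [0.5012 0.1525 0.1647] q [-0.69  0.18  0.34  1.86 -0.07  1.11 -0.43] F [-5.6 -2.9 18.6] w -0.0 gf 9.688734160736203
tip rel hinge (bx,by,z) [-0.0834  0.0019  0.0017]
yaw tool y - box x deg 0.188863976970887 tool z [ 0.001  0.001 -1.   ]
```

View pics/p3.png

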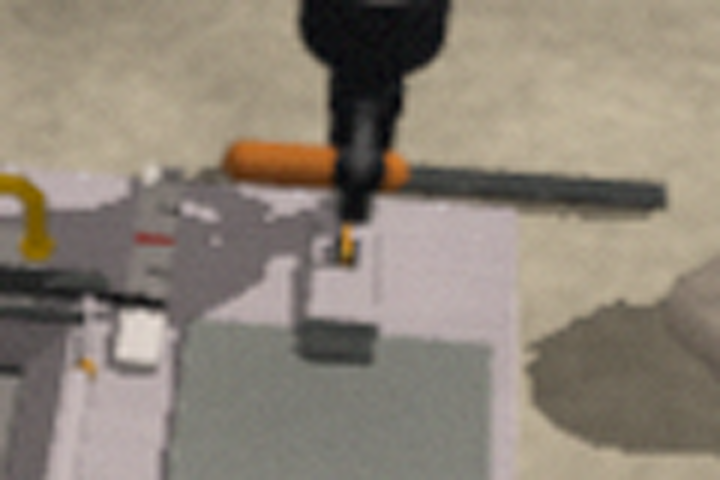

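The staple stands proud through the slot at (347,245) and the strap is flat, with an 18.6 N press at strap-top height, so the hasp is closed. I lift off and go to the handle.

>>> apply_moves(rows=[[[0,0,0],[0,0,-1],0],[[0,0,0],[0,0,-2],0],[[0,0,0],[0,0,-3.5],0],[[0,0,0],[0,0,-3.5],5],[[0,0,0],[0,0,0],5]])

```text
clock: 7.97
tool_pos: [0.5032, 0.1528, 0.2695]
orientation: [2.336, 2.098, 0.014]
contact_force: [0.5, 1.0, -0.1]
width: 0.273
gripper_force: 0.0
```

Run:
```python
from st import *
goto([.526,-.062,p[2]]); goto([.526,-.062,.188+.006])
```

```text
t 7.9667 p [0.5032 0.1528 0.2695] q [-0.7   0.09  0.35  1.73 -0.03  1.32 -0.46] F [ 0.5  1.  -0.1] w 0.273 gf 0.0
tip rel hinge (bx,by,z) [-0.0814  0.0025  0.1065]
yaw tool y - box x deg 0.15871426661126406 tool z [ 0.008  0.004 -1.   ]
shift cm [0.526, -0.062, np.float64(0.2695309079886156)] [-21.12   4.57  -0.07]
shift cm [0.526, -0.062, 0.194] [-21.15   4.51   7.48]
```

>>> apply_moves(rows=[[[0,0,0],[-3,0.7,0],5],[[0,0,0],[-3,0.7,0],5],[[0,0,0],[-3,0.7,0],5],[[0,0,0],[-3,0.7,0],5],[[0,0,0],[-3,0.6,0],5],[[0,0,0],[-3,0.6,0],5],[[0,0,0],[-3.1,0.6,0],5],[[0,0,0],[0,0,0],5],[[0,0,0],[0,0,0],5],[[0,0,0],[0,0,0],5]])

```text
clock: 8.8
tool_pos: [0.5239, -0.0615, 0.2625]
orientation: [-2.335, -2.1, 0.0]
contact_force: [-0.1, -0.1, -0.4]
width: 0.581
gripper_force: 0.0
```

Run:
```python
from st import *
goto([.526,-.062,.194])
s=[]
for n,(a,b,c,d) in(("top",(140,250,255,405)),("scene",(135,245,240,390))):
    i=env.get_image(n); np.savez(f'{n}2.npz',**i)
    s.append(cv2.resize(i["pixels"][a:b,c:d,::-1],None,fx=5,fy=2.6*0+5*.53,interpolation=cv2.INTER_CUBIC) if 0 else cv2.resize(i["pixels"][a:b,c:d,::-1],(400,293),interpolation=cv2.INTER_CUBIC))
cv2.imwrite('pics/p4.png',np.hstack(s))
```

```text
t 8.8 p [ 0.5239 -0.0615  0.2625] q [-0.46  0.11  0.53  1.73 -0.06  1.31 -0.02] F [-0.1 -0.1 -0.4] w 0.581 gf 0.0
tip rel hinge (bx,by,z) [-0.0375 -0.2084  0.0995]
yaw tool y - box x deg 0.2299963262097966 tool z [-0.001  0.001 -1.   ]
shift cm [0.526, -0.062, 0.194] [-0.03  0.22  6.85]
```

View pics/p4.png

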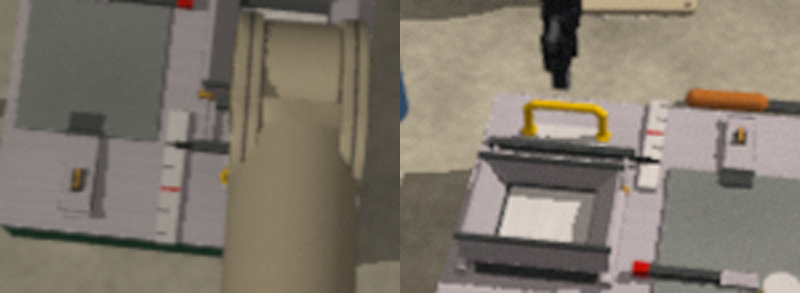

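In both halves the hasp lies flat with the staple through it. The scene half shows the gripper above the handle at (560,85), and the pointer and red line are still visible in the top view. I'll lower and grip.

>>> apply_moves(grip_force=70, rows=[[[0,0,0],[0,0.1,1.5],5],[[0,0,0],[0,0.1,2],5],[[0,0,0],[0,0,1.8],5],[[0,0,0],[0,0,1],5],[[0,0,0],[0,0,0.5],5],[[0,0,0],[0,0,0],5],[[0,0,0],[0,0,0],0],[[0,0,0],[0,0,0],0],[[0,0,0],[0,0,0],0],[[0,0,0],[0,0,0],0],[[0,0,0],[0,0,0],0],[[0,0,0],[0,0,0],0],[[0,0,0],[0,0,0],0],[[0,0,0],[0,0,0],0]])

```text
clock: 10.07
tool_pos: [0.5265, -0.0625, 0.1958]
orientation: [2.336, 2.1, 0.002]
contact_force: [-2.0, 0.5, 5.3]
width: 0.101
gripper_force: 68.3
```

```bash
cat > mk.py <<'E'
from st import *
import sys
i=env.get_image("top"); np.savez('topm.npz',**i); c=i
C=np.array([.6335,.025,0])
im=i["pixels"].astype(float)
r,g,b=im[...,0],im[...,1],im[...,2]
w=np.where((r>1.25*g),r-g,0); m=np.zeros_like(w); m[203:220,312:325]=w[203:220,312:325]; m[m<20]=0
v,u=np.nonzero(m); P=ray(c,(u*m[v,u]).sum()/m.sum(),(v*m[v,u]).sum()/m.sum(),.131)
print('red n',len(u),'px',u.mean(),v.mean(),'box x',(P-C)@bx,'y',(P-C)@by)
# scale lightness profile along box x: project box-frame columns onto image
gray=cv2.cvtColor(i["pixels"],cv2.COLOR_RGB2GRAY).astype(np.float32)
xs=np.arange(-.165,-.03,.002)
for yy in (.012,.016,.020,.024):
    pts=np.array([proj(c,C+x*bx+yy*by+[0,0,.133]) for x in xs],np.float32)
    s=cv2.remap(gray,pts[:,0].reshape(1,-1),pts[:,1].reshape(1,-1),cv2.INTER_LINEAR)[0]
    print(yy,s.astype(int).tolist())
E
python3 mk.py
```

```text
t 10.0667 p [ 0.5265 -0.0625  0.1958] q [-0.44  0.17  0.53  1.82 -0.09  1.17  0.01] F [-2.   0.5  5.3] w 0.101 gf 68.29344749450684
tip rel hinge (bx,by,z) [-0.0347 -0.2091  0.0328]
yaw tool y - box x deg 0.2000807779664614 tool z [ 0.001  0.001 -1.   ]
red n 15 px 318.73333333333335 210.46666666666667 box x -0.11373722502622646 y 0.00687206894552535
0.012 [119, 128, 147, 150, 151, 151, 151, 151, 151, 151, 149, 143, 128, 126, 132, 146, 152, 153, 153, 154, 154, 153, 152, 147, 131, 117, 110, 138, 152, 156, 156, 156, 156, 155, 155, 155, 147, 134, 113, 138, 156, 158, 158, 157, 157, 158, 158, 157, 151, 137, 106, 103, 115, 143, 156, 160, 160, 160, 160, 159, 159, 159, 160, 160, 161, 160, 160, 160]
0.016 [121, 133, 147, 150, 150, 149, 148, 149, 149, 148, 147, 144, 136, 126, 127, 145, 151, 153, 151, 151, 151, 150, 148, 142, 129, 116, 113, 135, 147, 153, 154, 154, 153, 154, 153, 151, 143, 131, 120, 140, 150, 153, 156, 156, 156, 155, 154, 153, 148, 136, 114, 111, 120, 145, 152, 155, 157, 157, 157, 157, 156, 155, 154, 154, 154, 155, 155, 154]
0.02 [131, 135, 139, 141, 140, 140, 138, 141, 141, 140, 139, 138, 134, 127, 128, 137, 137, 138, 139, 140, 140, 141, 140, 138, 135, 128, 128, 136, 139, 140, 139, 139, 140, 141, 139, 138, 135, 130, 128, 136, 139, 140, 140, 140, 139, 140, 140, 139, 136, 131, 124, 123, 127, 136, 138, 139, 140, 138, 137, 138, 138, 137, 139, 139, 139, 141, 140, 139]
0.024 [133, 134, 135, 136, 136, 136, 136, 136, 136, 134, 133, 133, 134, 133, 133, 133, 133, 133, 133, 134, 134, 133, 135, 135, 135, 133, 132, 133, 134, 133, 133, 133, 134, 134, 133, 132, 131, 130, 130, 132, 134, 134, 132, 131, 131, 131, 131, 130, 130, 131, 130, 128, 127, 129, 129, 129, 128, 125, 120, 116, 117, 118, 119, 123, 125, 126, 127, 128]
```

The grip holds at 68 N. The line profile puts the red line at box x −0.114 and the pointer at −0.064, which is 50 mm as specified. I'll pull about 48 mm, then check.

>>> apply_moves(rows=[[[0,0,0],[0,-0.3,0],0],[[0,0,0],[0,-0.4,0],0],[[0,0,0],[0,-0.4,0],0],[[0,0,0],[0,-0.4,0],0],[[0,0,0],[0,-0.4,0],0],[[0,0,0],[0,-0.4,0],0],[[0,0,0],[0,-0.4,0],0],[[0,0,0],[0,-0.4,0],0],[[0,0,0],[0,-0.4,0],0],[[0,0,0],[0,-0.4,0],0],[[0,0,0],[0,-0.4,0],0],[[0,0,0],[0,-0.3,0],0],[[0,0,0],[0,-0.2,0],0],[[0,0,0],[0,0,0],0],[[0,0,0],[0,0,0],0],[[0,0,0],[0,0,0],0]])

```text
clock: 11.45
tool_pos: [0.4805, -0.0574, 0.1959]
orientation: [2.333, 2.098, 0.007]
contact_force: [10.1, -0.6, -1.8]
width: 0.103
gripper_force: 68.3
```

```bash
python3 mk.py
python3 - <<'E'
from h import *
s=cv2.resize(cam('topm')["pixels"][160:240,260:360,::-1],(800,600),interpolation=cv2.INTER_CUBIC)
cv2.imwrite('pics/p5.png',s)
E
```

```text
t 11.45 p [ 0.4805 -0.0574  0.1959] q [-0.47  0.05  0.52  1.93 -0.03  1.16 -0.05] F [10.1 -0.6 -1.8] w 0.103 gf 68.27202200889587
tip rel hinge (bx,by,z) [-0.0809 -0.209   0.0329]
yaw tool y - box x deg 0.21210659283355981 tool z [ 0.006  0.    -1.   ]
red n 15 px 318.3333333333333 210.4 box x -0.11382546466295144 y 0.008495672370615357
0.012 [118, 127, 147, 150, 151, 151, 151, 152, 154, 152, 149, 143, 131, 127, 131, 146, 151, 152, 153, 153, 154, 153, 151, 145, 128, 102, 74, 78, 97, 124, 144, 154, 156, 156, 156, 155, 147, 133, 114, 139, 155, 156, 158, 158, 158, 158, 159, 159, 153, 143, 126, 136, 153, 159, 160, 159, 160, 161, 160, 160, 160, 160, 160, 160, 159, 160, 160, 160]
0.016 [119, 133, 148, 149, 149, 148, 149, 149, 149, 148, 147, 144, 135, 126, 127, 145, 150, 151, 151, 151, 151, 150, 148, 142, 129, 107, 88, 89, 105, 126, 146, 152, 154, 153, 152, 150, 143, 131, 120, 140, 151, 155, 156, 157, 157, 156, 155, 153, 149, 140, 126, 134, 144, 153, 155, 155, 155, 156, 157, 157, 156, 154, 155, 155, 155, 155, 155, 155]
0.02 [130, 137, 139, 140, 140, 141, 141, 141, 141, 140, 139, 137, 134, 128, 129, 138, 139, 139, 138, 139, 139, 139, 139, 138, 135, 128, 124, 127, 129, 133, 138, 140, 141, 141, 140, 138, 134, 129, 128, 135, 139, 141, 140, 139, 138, 140, 140, 139, 137, 133, 128, 132, 136, 139, 138, 138, 138, 137, 137, 138, 138, 138, 139, 139, 139, 141, 140, 139]
0.024 [132, 134, 136, 137, 136, 135, 135, 136, 136, 136, 134, 134, 135, 135, 134, 133, 134, 134, 134, 134, 134, 135, 135, 135, 135, 133, 133, 134, 134, 134, 132, 133, 133, 133, 133, 132, 131, 131, 131, 131, 133, 133, 133, 131, 131, 131, 131, 131, 130, 130, 130, 129, 127, 127, 128, 128, 127, 126, 121, 116, 117, 117, 119, 122, 124, 126, 126, 128]
```

View pics/p5.png

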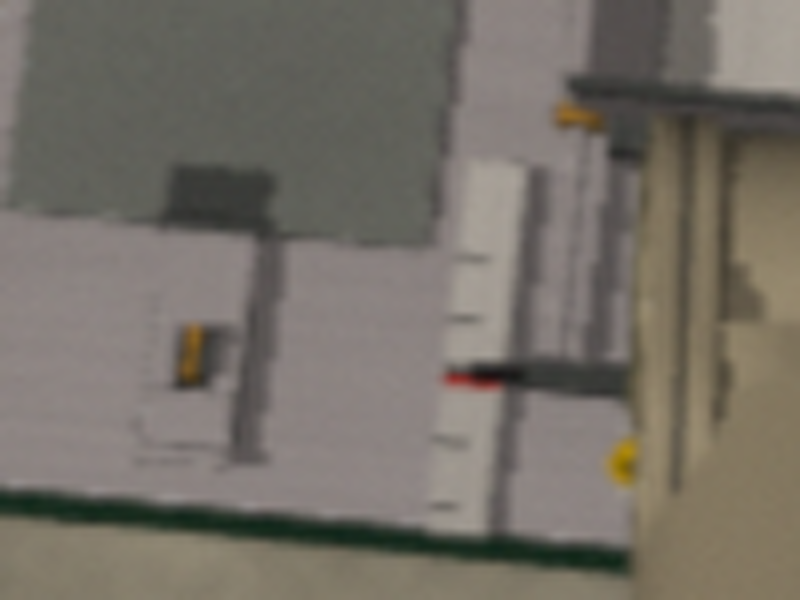

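The pointer, at (480,371), lies about 3 mm behind the red line at (470,379), and the TCP has travelled 46 mm. I'll pull about 3.5 mm more.

>>> apply_moves(rows=[[[0,0,0],[0,-0.2,0],0],[[0,0,0],[0,-0.15,0],0],[[0,0,0],[0,0,0],0],[[0,0,0],[0,0,0],0],[[0,0,0],[0,0,0],0],[[0,0,0],[0,0,0],0],[[0,0,0],[0,0,0],0],[[0,0,0],[0,0,0],0],[[0,0,0],[0,0,0],0],[[0,0,0],[0,0,0],0],[[0,0,0],[0,0,0],0],[[0,0,0],[0,0,0],0]])

```text
clock: 12.5
tool_pos: [0.4771, -0.057, 0.1958]
orientation: [2.333, 2.098, 0.007]
contact_force: [10.8, 0.2, -3.4]
width: 0.104
gripper_force: 68.3
```

```bash
python3 mk.py|cut -c1-330
```

```text
t 12.5 p [ 0.4771 -0.057   0.1958] q [-0.48  0.04  0.52  1.94 -0.02  1.16 -0.06] F [10.8  0.2 -3.4] w 0.104 gf 68.32544445991516
tip rel hinge (bx,by,z) [-0.0843 -0.209   0.0328]
yaw tool y - box x deg 0.21216327311948285 tool z [ 0.006 -0.    -1.   ]
red n 3 px 317.0 211.0 box x -0.11589365191523357 y 0.012256665459838128
0.012 [117, 127, 147, 151, 151, 151, 151, 152, 152, 152, 149, 142, 129, 127, 132, 147, 152, 153, 154, 154, 154, 153, 150, 143, 119, 99, 85, 119, 142, 155, 155, 155, 155, 156, 156, 156, 147, 133, 113, 138, 156, 158, 158, 158, 158, 158, 158, 157, 153, 145, 127, 136, 153, 159, 160, 160, 161, 160, 159, 159, 160, 160, 160, 160, 160, 
0.016 [121, 134, 147, 150, 150, 149, 148, 149, 150, 149, 147, 143, 137, 126, 127, 145, 150, 152, 152, 152, 152, 151, 148, 141, 127, 108, 99, 124, 141, 151, 153, 154, 154, 154, 153, 151, 143, 130, 120, 141, 151, 154, 156, 157, 157, 156, 155, 154, 150, 141, 127, 135, 144, 153, 155, 155, 155, 156, 157, 157, 156, 155, 154, 154, 154,
0.02 [132, 136, 139, 141, 141, 141, 140, 141, 141, 140, 139, 137, 134, 128, 129, 137, 138, 138, 139, 140, 140, 140, 140, 138, 135, 127, 126, 134, 138, 140, 140, 140, 141, 140, 140, 139, 135, 130, 128, 136, 139, 142, 142, 140, 139, 139, 139, 139, 137, 133, 128, 132, 136, 138, 139, 140, 139, 139, 139, 139, 138, 138, 139, 139, 139,
0.024 [134, 134, 135, 136, 136, 136, 136, 136, 136, 136, 134, 135, 135, 134, 133, 134, 134, 134, 135, 135, 134, 134, 134, 135, 135, 134, 134, 135, 134, 134, 133, 133, 134, 134, 134, 133, 132, 131, 130, 131, 133, 134, 132, 131, 131, 132, 132, 132, 131, 130, 129, 129, 128, 129, 129, 129, 129, 126, 121, 115, 116, 117, 120, 123, 125
```

The pointer now covers the red line in the profile, with the dip at −0.114. The travel is 49.6 mm, the spring pulls back with about 11 N, the grip is firm and the arm is still. I'm handing in.

```bash
python3 -c "
from workcell import env
print(env.finish_job())"
```

```text
the job is handed in; nothing more can be done
None
```

The hasp is closed flat over the staple, and the gate is held with its pointer on the red half-open line, at about 49.6 mm of travel with a 68 N grip; the job is handed in, but no verdict came back and I didn't re-measure the other things on the bench.

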